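Walk the mantel clock back square against the display riser

ROBOT

A 6-joint arm with a two-finger parallel gripper is mounted at the origin on the work surface. World frame = base frame: x ahead of the robot, y to its left, z up, the work surface at z = 0. Lengths are in m, angles in degrees, forces in N, time in s.
With the tool pointing down it reaches from about 0.35 to 0.875 m from the base axis. Payload 4.2 kg.
Tool frame: the origin (TCP) lies midway between the tips of the shut fingers; the grasp point (between the pads) lies 19 mm behind it (r.grasp_offset is the distance from the TCP to the grasp point, in m); z points along the fingers, y is the direction in which the jaws open and shut (so a half turn about z gives the same grasp; the last joint's range is limited). The gripper opens to 87 mm and grips with 3 to 60 N. Pads are 19 mm wide; open, the fingers measure 117 mm over their backs; the gripper's body (75 mm by 190 mm) begins 51 mm behind the grasp point.
Start: joints at [-54.511, 22.042, 0.453, 0, -68.411, -14.817], TCP at [0.221, -0.585, 0.201] pointing down, gripper open.
Joint ranges: [-179.83, 179.83], [-69.29, 118.12], [-61.27, 80.66], [-181.25, 117.63], [-171.15, -9.14], [-177.46, 177.46]. Speed limits (degrees/s): [159.86, 159.86, 180, 180, 180, 180].

INTERFACE

Orientations are given as a 3x3 rotation matrix whose columns are the frame's x, y, z axes.
In Python, from station import r gives the robot as it stands.
- The arm moves only by the shell command python3 -m crank 'ROWS'. ROWS is JSON, a list of rows, each a list of 3 entries, a list of its own where there are three numbers: the closure, from -1 (fully open) to 1 (shut), so that 0 is half open, then the shift along the tool's x, y, z as a fraction of full scale, then the turn, a rotation vector about the tool's x, y, z as a fraction of full scale. In form: [[fingers, [dx, dy, dz], [wx, wy, wz]], ...]. A call has 1 to 8 rows; each row shifts and turns the commanded pose from where the row before left it, along the tool's axes as they then stand; what a row does not reach is not made up. Full scale, the value 1, is 100 mm for a shift and 45 degrees for a turn. A row lasts 1/10 s, in which the tool goes at most 50 mm and 8.59 degrees, less where a joint would pass 70% of its speed; a pose out of reach is approached as far as the arm can. A call with a number of a shift or a turn outside -1 to 1 is refused whole. A call with a gripper value outside its range is refused whole. The fingers move at their own pace and stop on an object; the grip force is fixed at half the most. Time passes only in rows, so rows that do not move let the fingers close. It gives the time, the measured TCP pose, the force and the opening at its end, in the units of the state.
- r.sense(): the state, without advancing time (a new reading comes with each control period).
- r.capture(name): name is "side" or "top"; returns a dict with "img" (480x640x3 uint8, blue, green, red), "fx", "fy", "cx", "cy" (pixels), "R" (3x3) and "t" (3): a world point X has camera coordinates R X + t. Camera axes: x right, y down, z forward; pixel columns grow to the right and rows downward; lengths in m; the calibration is good to about 2 mm. A picture is of the moment at which its call begins. There is no depth.
- r.finish_job(): hands the job in, once; it reports no verdict.
The state is a dict: "time_s": time; "joints": joint angles; "joint_velocities": joint speeds; "effort": joint torques, N m; "tcp_pos": TCP position; "ee_rot": TCP orientation; "wrist_force": force on the tool from outside, world axes, zero at the start; "moment": the same for the moment, N m; "gripper_width": opening from 0.0 (shut) to 1.0 (fully open).
Only numpy, scipy, OpenCV 4.12 (cv2) and the standard library are available. Lean on these libraries where they do the work, as an engineer would, in place of code of your own. Each camera call takes 0.05 s, during which the arm holds its last target.

TASK

The heavy stone clock stands askew on the sale table. Push its two front corner posts in turn, first the one that stands out farther from the low wooden riser, then the other, and so on, walking the clock round and back until its back is flat against the riser's front. Do not touch the dial glass between the posts, do not grip, lift or tip the clock, and leave the other wares where they stand.

Things in the scene. Friction and masses are not known exactly. Their poses are not given: they have to be found in the camera images.
- riser: Low wooden display riser fixed to the table: a solid step 80 mm deep (x), 420 mm long (y), 50 mm high. Origin at table level in the middle of the foot of its long front face; +x points into the riser, so its front face is the plane x = 0, y from -210 to +210 mm. The clock stands on the -x side.
- clock: Stone mantel clock, a block 96 mm deep (x), 180 wide (y), 87 high, about 1.7 kg; sliding takes 5 to 15 N. Too deep to grasp. Origin: centre of its underside. +x points out of its flat back, the dial faces -x, +y is left for one facing the dial. Starts clear of the riser, turned 0.5 to 0.9 rad anticlockwise (from above) from its final attitude, where its axes are parallel to the riser's.
- post_left: Front corner post of the clock at +y: 34 mm wide, 84 mm high, flat in front, part of the rigid case. Origin at the foot of the middle of its front face, 48 mm in front (-x) and 73 mm to the left (+y) of the clock's origin; axes as the clock's. At the start this is the post farther from the riser.
- post_right: The same post at the other front corner (-y): origin 48 mm in front and 73 mm to the right of the clock's origin; axes as the clock's.
- clock_glass: Dial glass between the posts, 108 mm wide, 4 to 80 mm above the table, not to be touched. It lies 10 mm behind the posts' front faces. Origin at the foot of the middle of the glass; axes as the clock's.
- back_left (a point): Bottom corner of the clock's back at +y (48 mm behind and 90 mm left of its origin).
- back_right (a point): Bottom corner of the clock's back at -y (48 mm behind and 90 mm right of its origin).
- jar: Bystander: amber glass jar, 60 mm across, 85 mm high, on the riser near its left (+y) end. Origin at the centre of its underside.
- bowl: Bystander: blue ceramic bowl, 84 mm across, 50 mm high, on the riser near its right (-y) end. Origin at the centre of its underside.
- mug: Bystander: white mug, 80 mm across, 90 mm high, on the table beyond the left end of the clock's way. Origin at the centre of its underside.
- candlestick: Bystander: brass candlestick, foot 72 mm across, 105 mm high, on the table beyond the right end of the clock's way. Origin at the centre of its underside.
There are look-alikes about, which are no part of the job. Of the things that look like the clock, the largest one is meant.

How it is judged:
By the outcome, as a careful person would: the job done as asked, in the order asked, and still so for the second after the job is handed in, with the robot touching nothing.
It also fails if it takes over 67 s, if anything falls off the work surface, if the arm or the gripper's body presses on something with over 40 N, if the wrist force passes 120 N, or if a joint passes its speed limit or range.

## Working session

There is one attempt and no reset: what is moved stays moved. The work goes in short steps, Python scripts to look and compute and a shell command to move; the robot and the scene stay as the last step left them, time stands still between calls to the robot, and variables do not carry over. Pictures are saved under pics/ and viewed, and the job is handed in when it is done.

```bash
mkdir -p pics; ls
python3 - <<'E'
from station import r
import cv2
print(r.sense())
for n in("side","top"):
    c=r.capture(n); cv2.imwrite(f"pics/{n}0.png",c["img"]); print(n,{k:c[k] for k in c if k!="img"})
E
```

```text
pics
{'time_s': 0.0, 'joints': array([-5.45115883e+01,  2.20904524e+01,  3.79782070e-01, -3.09963528e-02,
       -6.84120589e+01, -1.48165494e+01]), 'joint_velocities': array([-0.02100218,  0.0063836 , -0.06933318, -0.01837217, -0.05773337,
        0.02874048]), 'effort': array([-1.08447497e-03, -3.90664029e+01,  1.87402403e+01,  4.21979651e+00,
        1.10013108e-02, -1.95802827e-04]), 'tcp_pos': array([ 0.22042489, -0.58413401,  0.19985774]), 'ee_rot': array([[-9.35687920e-01, -3.52827751e-01, -8.33907073e-04],
       [-3.52828731e-01,  9.35685706e-01,  2.03610137e-03],
       [ 6.18818607e-05,  2.19938183e-03, -9.99997579e-01]]), 'wrist_force': array([0.89291959, 0.00696754, 0.0776252 ]), 'moment': array([ 0.00465134, -0.01030702, -0.00711462]), 'gripper_width': 0.9988841588049711}
side {'fx': 506.65544012712684, 'fy': 506.65544012712684, 'cx': 313.86206071525646, 'cy': 236.00057669929848, 'R': array([[-0.67630538, -0.7363793 ,  0.01888288],
       [-0.48709671,  0.42783542, -0.76137616],
       [ 0.55258288, -0.52412058, -0.64803533]]), 't': array([0.38078071, 0.31683988, 0.784183  ])}
top {'fx': 625.1079533177382, 'fy': 625.1079533177382, 'cx': 312.70152528428116, 'cy': 235.85344206736357, 'R': array([[-0.02361245, -0.99965904, -0.01114698],
       [-0.99737516,  0.024319  , -0.06820106],
       [ 0.06844889,  0.00950732, -0.99760932]]), 't': array([0.02784108, 0.55480762, 1.45591377])}
```

View pics/top0.png

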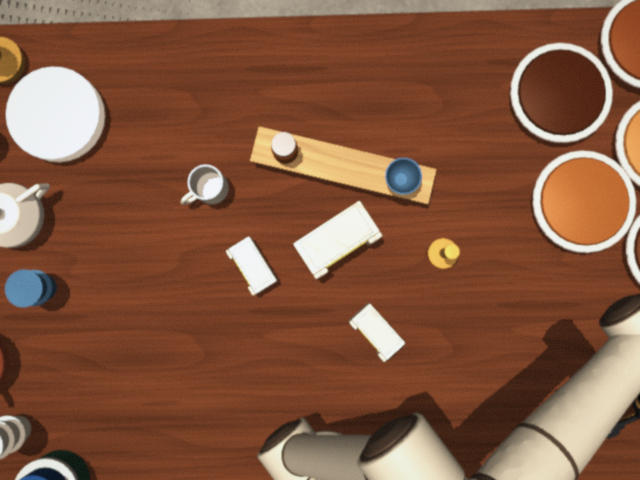

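View pics/side0.png

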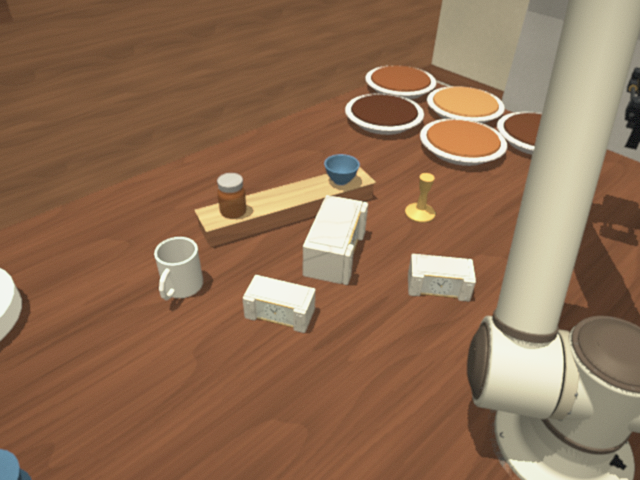

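Top view: the clock candidates are the large block at (338,240) and smaller ones at (250,266) and (377,332). The largest, at (338,240), is the one meant. I'll check it in a close crop.

Run:
```python
import cv2
i=cv2.imread("pics/top0.png"); cv2.imwrite("pics/c0.png",cv2.resize(i[190:350,220:420],None,fx=4,fy=3.75,interpolation=cv2.INTER_CUBIC)[:600])
cv2.imwrite("pics/c1.png",cv2.resize(i[110:220,240:450],None,fx=3.8,fy=3.8,interpolation=cv2.INTER_CUBIC))
```

```text
(no output)
```

View pics/c0.png

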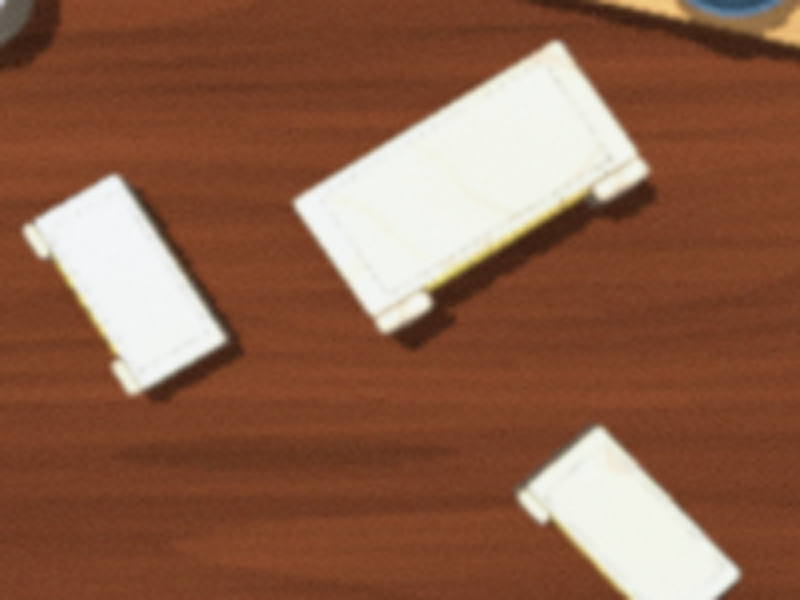

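View pics/c1.png

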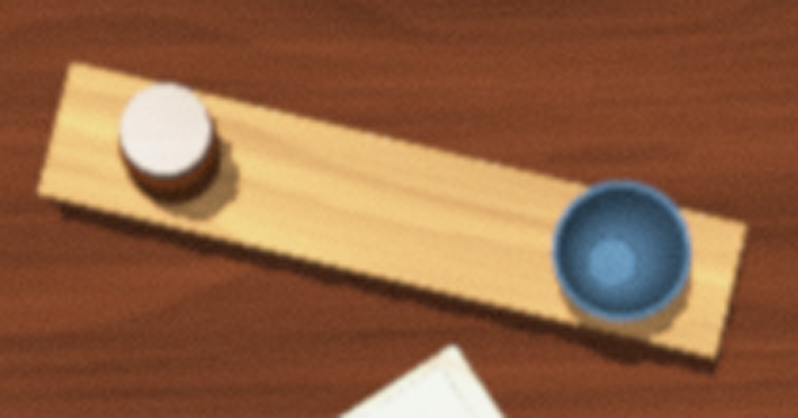

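```bash
cat > h.py <<'E'
import numpy as np,cv2
from station import r
def px2w(c,u,v,z):
    d=c["R"].T@np.array([(u-c["cx"])/c["fx"],(v-c["cy"])/c["fy"],1.]); o=-c["R"].T@c["t"]
    return (o+d*(z-o[2])/d[2])
def w2px(c,X):
    p=c["R"]@np.asarray(X)+c["t"]; return np.array([c["fx"]*p[0]/p[2]+c["cx"],c["fy"]*p[1]/p[2]+c["cy"]])
def fit(L,W):   # rigid 2D: local->world
    L=np.array(L);W=np.array(W);lc=L.mean(0);wc=W.mean(0);A=(L-lc);B=(W-wc)
    a=np.arctan2((A[:,0]*B[:,1]-A[:,1]*B[:,0]).sum(),(A*B).sum())
    R=np.array([[np.cos(a),-np.sin(a)],[np.sin(a),np.cos(a)]]);t=wc-R@lc
    return a,t,np.abs((A@R.T+wc-W)).max()
E
python3 - <<'E'
from h import *
c=r.capture("top")
rs=[(38,193),(715,357),(746,226),(72,63)]
W=[px2w(c,240+u/3.8,110+v/3.8,.05)[:2] for u,v in rs]
a,t,e=fit([(0,.21),(0,-.21),(.08,-.21),(.08,.21)],W); print("riser",np.degrees(a),t,e)
ck=[(295,203,.087,.048,.09),(560,40,.087,.048,-.09),(650,172,.084,-.048,-.09),(387,333,.084,-.048,.09)]
W=[px2w(c,220+u/4,190+v/3.75,z)[:2] for u,v,z,_,_ in ck]
a2,t2,e2=fit([k[3:] for k in ck],W); print("clock",np.degrees(a2),t2,e2, "rel deg",np.degrees(a2-a))
R=np.array([[np.cos(a),-np.sin(a)],[np.sin(a),np.cos(a)]]);print("clock in riser",R.T@(t2-t))
for n,u,v,z in(("mug",208,183,.09),("candle",443,253,.0),("fakeL",250,266,.05),("fakeR",377,332,.05)):
    w=px2w(c,u,v,z)[:2];print(n,w,R.T@(w-t))
Rc=np.array([[np.cos(a2),-np.sin(a2)],[np.sin(a2),np.cos(a2)]])
for n,l in(("pl",(-.048,.073)),("pr",(-.048,-.073)),("bl",(.048,.09)),("br",(.048,-.09))):
    w=Rc@l+t2;print(n,w,R.T@(w-t))
E
```

```text
riser -15.225581610485438 [ 0.67789292 -0.04967233] 0.003300661385735426
clock 31.795215503551006 [ 0.54042987 -0.04350534] 0.001993491345820664 rel deg 47.02079711403645
clock in riser [-0.13425758 -0.03015003]
mug [0.67609294 0.24792193] [-0.07989101  0.28667579]
candle [ 0.50816933 -0.2943983 ] [-0.09949624 -0.28070874]
fakeL [0.48708705 0.16036658] [-0.23926888  0.15255696]
fakeR [ 0.32962235 -0.12736339] [-0.31564281 -0.16642687]
pl [ 0.46117031 -0.00675043] [-0.22038764 -0.01550039]
pr [ 0.5380955  -0.13084119] [-0.11357387 -0.11503338]
bl [0.5338072  0.05827944] [-0.16737851  0.06632279]
br [ 0.62864646 -0.09470917] [-0.03569029 -0.05638912]
```

The crop shows the large block with its dial side towards the lower right. Its top corners are at crop (295,203), (560,40), (650,172) and (387,333). The fit gives residuals of 2–3 mm and a relative angle of +47° (0.82 rad), within the stated 0.5–0.9. The left post is farther out (220 mm, against 114 mm for the right), so it goes first. I'm moving over to it with the fingers shut.

```bash
python3 -m crank '[[1,[-0.25,0.28,0],[0,0,0]],[1,[-0.25,0.28,0],[0,0,0]],[1,[-0.25,0.28,0],[0,0,0]],[1,[-0.25,0.28,0],[0,0,0]],[1,[-0.25,0.28,0],[0,0,0]],[1,[-0.25,0.28,0],[0,0,0]],[1,[-0.25,0.28,0],[0,0,0]],[1,[-0.25,0.28,0],[0,0,0]]]'
python3 -m crank '[[1,[-0.25,0.28,0],[0,0,0]],[1,[-0.25,0.28,0],[0,0,0]],[1,[-0.25,0.28,0],[0,0,0]],[1,[-0.25,0.28,0],[0,0,0]],[1,[-0.25,0.28,0],[0,0,-0.1]],[1,[-0.25,0.28,0],[0,0,-0.15]],[1,[0,0,0],[0,0,0]]]'
cat > go.py <<'E'
# usage: go.py x y z yaw_deg(of tool -x): prints needed shift in tool axes (fraction) and turn about tool z
import sys;from h import *
s=r.sense();R=s["ee_rot"];d=np.array([float(a) for a in sys.argv[1:4]])-s["tcp_pos"]
y0=np.degrees(np.arctan2(-R[1,0],-R[0,0]))
print("t",s["time_s"],"tcp",s["tcp_pos"].round(4),"yaw",y0.round(2),"F",s["wrist_force"].round(1),"z",R[:,2].round(3))
print("shift frac (tool now)",(R.T@d*10).round(3))
if len(sys.argv)>4: print("wz frac",round(-(float(sys.argv[4])-y0)/45,3))
E
python3 go.py 0.438 -0.017 0.035 31.8
```

```text
time_s: 0.95
tcp_pos: [0.3288, -0.303, 0.2008]
ee_rot: [[-0.936, -0.353, -0.0], [-0.353, 0.936, 0.0], [0.0, 0.0, -1.0]]
wrist_force: [0.4, 0.6, -0.2]
gripper_width: 0.356
time_s: 1.65
tcp_pos: [0.408, -0.0905, 0.201]
ee_rot: [[-0.845, -0.535, 0.001], [-0.535, 0.845, 0.0], [-0.001, -0.0, -1.0]]
wrist_force: [1.2, -0.3, 0.1]
gripper_width: 0.008
t 1.65 tcp [ 0.408  -0.0905  0.201 ] yaw 32.33 F [ 1.2 -0.3  0.1] z [ 0.001  0.    -1.   ]
shift frac (tool now) [-0.645  0.461  1.661]
wz frac 0.012
```

```bash
python3 -m crank '[[1,[-0.32,0.23,0.2],[0,0,0]],[1,[-0.32,0.23,0.2],[0,0,0]],[1,[0,0,0.4],[0,0,0]],[1,[0,0,0.4],[0,0,0]],[1,[0,0,0.4],[0,0,0]],[1,[0,0,0.05],[0,0,0]],[1,[0,0,0],[0,0,0]]]'
python3 - <<'E'
from h import *
for n in("side","top"):
    c=r.capture(n); cv2.imwrite(f"pics/{n}1.png",c["img"])
    cv2.imwrite(f"pics/{n}1c.png",cv2.resize(c["img"][150:330,220:430] if n=="top" else c["img"][150:330,230:440],None,fx=3.3,fy=3.3,interpolation=cv2.INTER_CUBIC))
E
```

```text
time_s: 2.35
tcp_pos: [0.4366, -0.0212, 0.0356]
ee_rot: [[-0.849, -0.528, -0.002], [-0.528, 0.849, -0.001], [0.003, 0.0, -1.0]]
wrist_force: [-0.2, -0.3, 0.4]
gripper_width: 0.001
```

View pics/top1c.png

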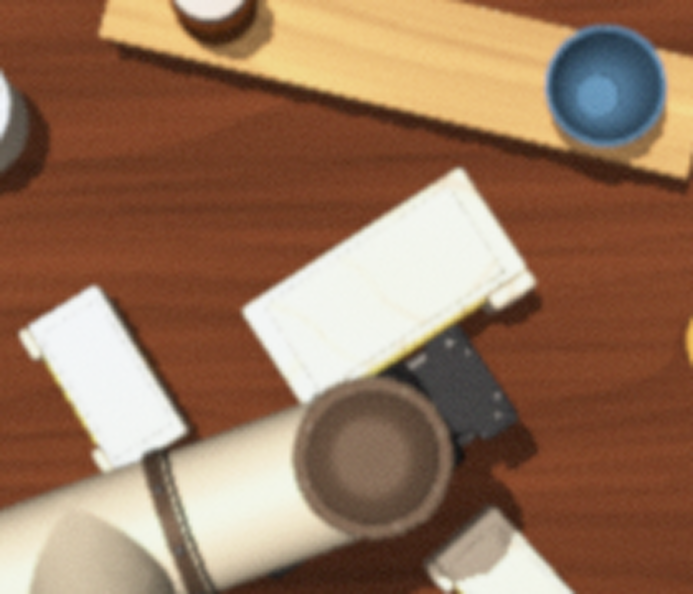

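View pics/side1.png

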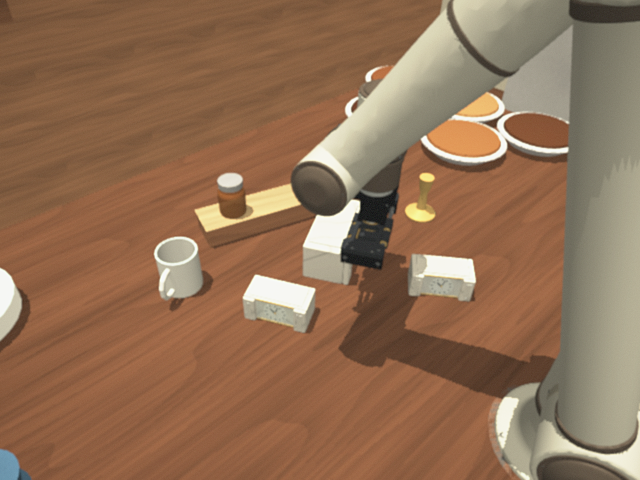

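Top view: the gripper is in front of the left post, beside the front-left corner, with no ware underneath. I'll start pushing the left post.

```bash
python3 -m crank '[[1,[-0.06,0.01,0],[0,0,0]],[1,[-0.06,0.01,0],[0,0,0]],[1,[-0.05,0,0],[0,0,0]],[1,[-0.04,0,0],[0,0,0]],[1,[-0.04,0.01,0],[0,0,0.04]],[1,[-0.04,0.01,0],[0,0,0.04]],[1,[-0.04,0.01,0],[0,0,0.04]],[1,[-0.04,0.01,0],[0,0,0.04]]]'
cat > shot.py <<'E'
import sys;from h import *
for n in("side","top"):
    c=r.capture(n); cv2.imwrite(f"pics/{n}_{sys.argv[1]}.png",c["img"])
    if n=="top":
        cv2.imwrite(f"pics/c_{sys.argv[1]}.png",cv2.resize(c["img"][120:300,230:430],None,fx=4,fy=3.3333,interpolation=cv2.INTER_CUBIC))
E
python3 shot.py 2
```

```text
time_s: 3.25
tcp_pos: [0.4607, 0.0021, 0.035]
ee_rot: [[-0.909, -0.416, -0.011], [-0.416, 0.909, -0.003], [0.011, 0.002, -1.0]]
wrist_force: [-8.7, -1.1, 5.3]
gripper_width: 0.006
```

View pics/c_2.png

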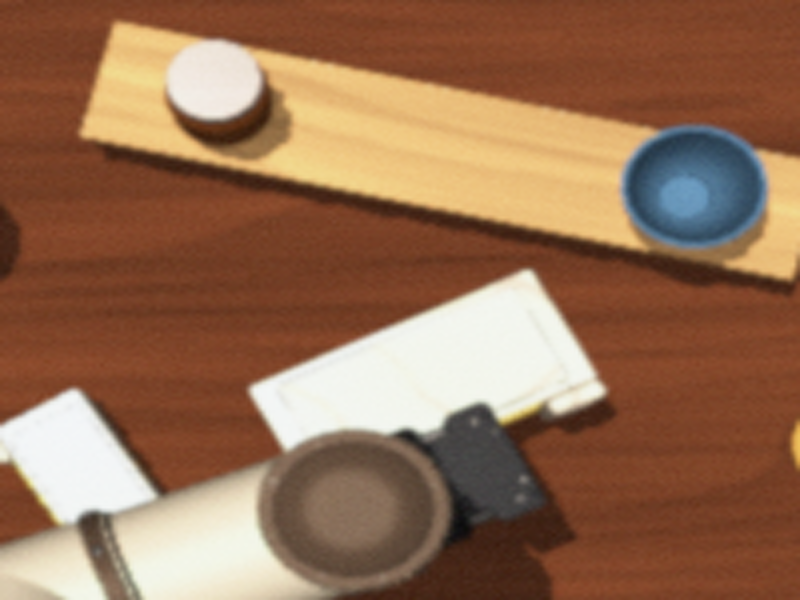

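```bash
cat > pose.py <<'E'
# pose.py blx bly brx bry [frx fry [flx fly]] crop px (x4,x3.333 off 230,120)
import sys;from h import *
import warnings
a0,t0=np.radians(-15.2256),np.array([.67789,-.04967])
Rm=lambda a:np.array([[np.cos(a),-np.sin(a)],[np.sin(a),np.cos(a)]])
c=r.capture("top");v=[float(x) for x in sys.argv[1:]]
loc=[(.048,.09,.087),(.048,-.09,.087),(-.048,-.09,.084),(-.048,.09,.084)]
P=[];Lc=[]
for i in range(len(v)//2):
    P.append(px2w(c,230+v[2*i]/4,120+v[2*i+1]/3.33333,loc[i][2])[:2]);Lc.append(loc[i][:2])
a,t,e=fit(Lc,P);tr=Rm(a0).T@(t-t0)
print("clock yaw %.1f rel %.1f deg, t"%(np.degrees(a),np.degrees(a-a0)),t.round(4),"in riser",tr.round(4),"res",e.round(4))
for n,l in(("pl",(-.048,.073)),("pr",(-.048,-.073)),("bl",(.048,.09)),("br",(.048,-.09))):
    w=Rm(a)@l+t;print(n,w.round(4),"riser",(Rm(a0).T@(w-t0)).round(4))
s=r.sense();R=s["ee_rot"]
print("tcp in clock frame",(Rm(a).T@(s["tcp_pos"][:2]-t)).round(4),"tool yaw rel clock",(np.degrees(np.arctan2(-R[1,0],-R[0,0])-a)).round(1),"t",s["time_s"])
E
python3 pose.py 250 389 530 269 605 390
```

```text
clock yaw 26.2 rel 41.4 deg, t [ 0.5463 -0.0406] in riser [-0.1293 -0.0258] res 0.0022
pl [0.471  0.0037] riser [-0.2136 -0.0028]
pr [ 0.5355 -0.1273] riser [-0.117  -0.1123]
bl [0.5497 0.0613] riser [-0.1529  0.0734]
br [ 0.6291 -0.1002] riser [-0.0338 -0.0615]
tcp in clock frame [-0.0566  0.0762] tool yaw rel clock -1.5 t 3.4
```

Left push: the clock has turned 5.6°. Contact is at y = 76 mm in the clock frame, which is within the post. I'll carry on.

```bash
python3 -m crank '[[1,[-0.05,0.01,0],[0,0,0.05]],[1,[-0.05,0.01,0],[0,0,0.05]],[1,[-0.05,0.01,0],[0,0,0.06]],[1,[-0.05,0.01,0],[0,0,0.06]],[1,[-0.05,0.01,0],[0,0,0.06]],[1,[-0.05,0.01,0],[0,0,0.06]]]'
python3 shot.py 3
```

```text
time_s: 4.0
tcp_pos: [0.488, 0.0183, 0.0346]
ee_rot: [[-0.987, -0.161, -0.009], [-0.161, 0.987, -0.001], [0.009, 0.0, -1.0]]
wrist_force: [-6.5, 2.1, 1.1]
gripper_width: 0.005
```

View pics/c_3.png

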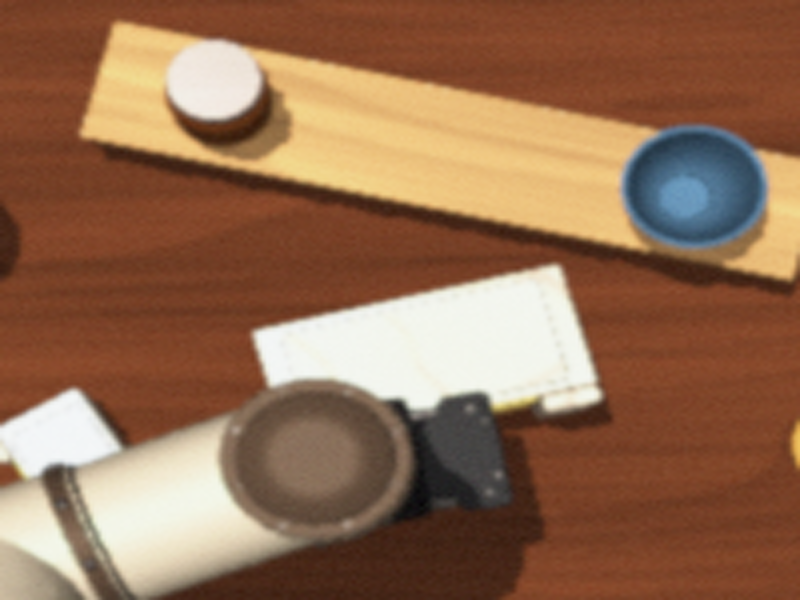

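```bash
python3 pose.py 253 331 559 265 602 398
```

```text
clock yaw 13.5 rel 28.7 deg, t [ 0.5635 -0.0407] in riser [-0.1128 -0.0214] res 0.0014
pl [0.4998 0.0191] riser [-0.1899  0.0196]
pr [ 0.5338 -0.1229] riser [-0.1198 -0.1085]
bl [0.5892 0.058 ] riser [-0.1139  0.0806]
br [ 0.6311 -0.1171] riser [-0.0274 -0.0773]
tcp in clock frame [-0.0579  0.0748] tool yaw rel clock -4.1 t 4.15
```

```bash
python3 -m crank '[[1,[-0.05,0.01,0],[0,0,0.03]],[1,[-0.05,0.01,0],[0,0,0.04]],[1,[-0.05,0.01,0],[0,0,0.05]],[1,[-0.05,0.01,0],[0,0,0.05]],[1,[-0.05,0.01,0],[0,0,0.05]],[1,[-0.05,0.01,0],[0,0,0.05]],[1,[-0.05,0.01,0],[0,0,0.05]],[1,[-0.05,0.01,0],[0,0,0.05]]]'
python3 shot.py 4
```

```text
time_s: 4.95
tcp_pos: [0.5298, 0.029, 0.0352]
ee_rot: [[-0.992, 0.127, -0.004], [0.127, 0.992, 0.0], [0.004, -0.0, -1.0]]
wrist_force: [-5.0, 3.0, -0.5]
gripper_width: 0.003
```

View pics/c_4.png

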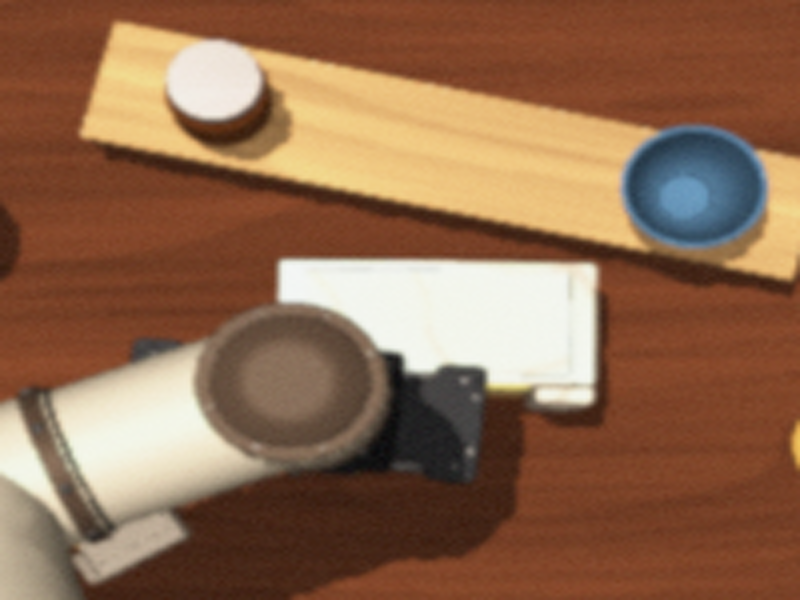

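```bash
python3 pose.py 279 260 598 264 595 406
```

```text
clock yaw -2.4 rel 12.8 deg, t [ 0.5855 -0.0467] in riser [-0.0899 -0.0214] res 0.0002
pl [0.5406 0.0282] riser [-0.1529  0.0391]
pr [ 0.5345 -0.1177] riser [-0.1205 -0.1033]
bl [0.6372 0.0412] riser [-0.0631  0.077 ]
br [ 0.6298 -0.1387] riser [-0.0231 -0.0985]
tcp in clock frame [-0.0575  0.0732] tool yaw rel clock -4.8 t 5.1
```

```bash
python3 -m crank '[[1,[-0.05,0.01,0],[0,0,0.03]],[1,[-0.05,0.02,0],[0,0,0.04]],[1,[-0.05,0.01,0],[0,0,0.05]],[1,[-0.05,0.02,0],[0,0,0.05]],[1,[-0.05,0.01,0],[0,0,0.05]],[1,[-0.05,0.02,0],[0,0,0.05]],[1,[-0.05,0.01,0],[0,0,0.05]],[1,[-0.05,0.02,0],[0,0,0.04]]]'
python3 shot.py 5
```

```text
time_s: 5.9
tcp_pos: [0.5726, 0.0311, 0.0357]
ee_rot: [[-0.917, 0.398, -0.001], [0.398, 0.917, 0.001], [0.001, 0.0, -1.0]]
wrist_force: [-4.2, 3.4, -0.9]
gripper_width: 0.008
```

View pics/c_5.png

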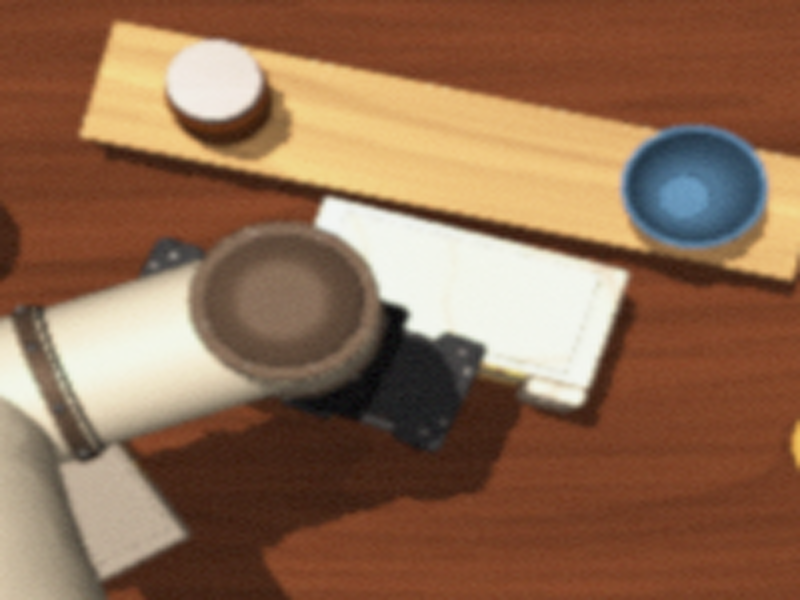

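```bash
python3 pose.py 325 198 630 272 582 408
```

```text
clock yaw -17.9 rel -2.7 deg, t [ 0.6058 -0.0564] in riser [-0.0678 -0.0254] res 0.0004
pl [0.5825 0.0278] riser [-0.1123  0.0497]
pr [ 0.5377 -0.1112] riser [-0.1191 -0.0961]
bl [0.6791 0.0145] riser [-0.0157  0.0622]
br [ 0.6239 -0.1568] riser [-0.024  -0.1176]
tcp in clock frame [-0.0573  0.0731] tool yaw rel clock -5.5 t 6.05
```

Right post is now 7 mm farther out. One short row more on the left makes that unmistakable, then I back off and go to the right post.

```bash
python3 -m crank '[[1,[-0.05,0.02,0],[0,0,0.02]],[1,[0.2,0,0],[0,0,0]],[1,[0.2,0,0],[0,0,-0.1]],[1,[0.1,0,0],[0,0,0]],[1,[0,0,0],[0,0,0]]]'
python3 shot.py 6; python3 go.py 0.53 -0.11 0.035
```

```text
time_s: 6.55
tcp_pos: [0.5328, 0.0504, 0.0368]
ee_rot: [[-0.941, 0.339, 0.002], [0.339, 0.941, 0.0], [-0.002, 0.001, -1.0]]
wrist_force: [1.0, 0.4, 0.5]
gripper_width: 0.009
t 6.65 tcp [0.5341 0.0504 0.0366] yaw -19.84 F [-0.1  0.7  0.3] z [ 0.003  0.    -1.   ]
shift frac (tool now) [-0.506 -1.522  0.016]
```

View pics/c_6.png

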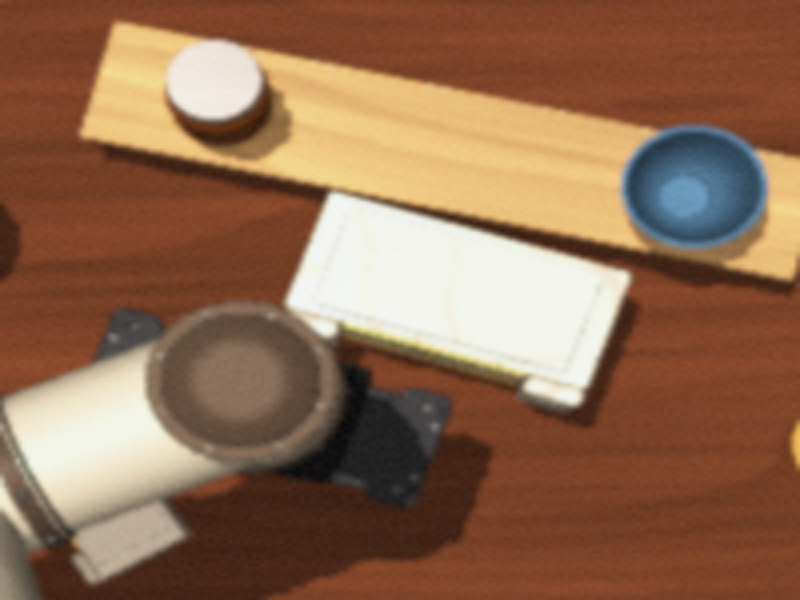

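```bash
python3 pose.py 331 191 632 272 580 408
```

```text
clock yaw -19.6 rel -4.4 deg, t [ 0.6084 -0.0574] in riser [-0.065  -0.0257] res 0.0006
pl [0.5877 0.0275] riser [-0.1073  0.0507]
pr [ 0.5387 -0.1101] riser [-0.1185 -0.0949]
bl [0.6838 0.0113] riser [-0.0103  0.0603]
br [ 0.6234 -0.1583] riser [-0.024  -0.1191]
tcp in clock frame [-0.1061  0.0765] tool yaw rel clock -0.3 t 6.7
```

```bash
python3 -m crank '[[1,[0,-0.305,0],[0,0,0]],[1,[0,-0.305,0],[0,0,0]],[1,[0,-0.305,0],[0,0,0]],[1,[0,-0.305,0],[0,0,0]],[1,[0,-0.305,0],[0,0,0]],[1,[-0.18,0,0],[0,0,0]],[1,[-0.18,0,0],[0,0,0]],[1,[0,0,0],[0,0,0]]]'
python3 shot.py 7;python3 pose.py 331 191 632 272 580 408|tail -1
```

```text
time_s: 7.5
tcp_pos: [0.5181, -0.1067, 0.0362]
ee_rot: [[-0.94, 0.341, 0.003], [0.341, 0.94, -0.001], [-0.003, 0.001, -1.0]]
wrist_force: [0.3, 0.2, 0.2]
gripper_width: 0.003
tcp in clock frame [-0.0723 -0.0769] tool yaw rel clock -0.3 t 7.65
```

View pics/c_7.png

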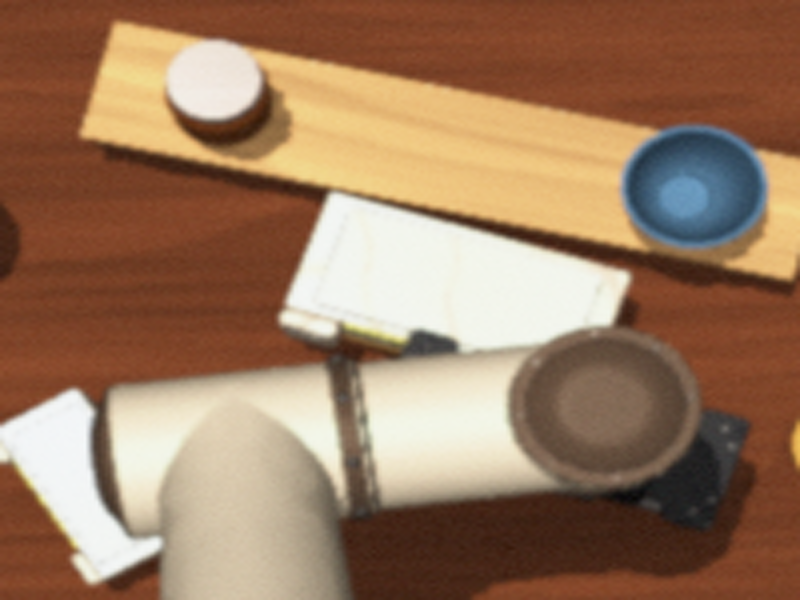

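Fingers stand in front of the right post, 15 mm off, and the candlestick is well clear. I'll push the right post.

```bash
python3 -m crank '[[1,[-0.07,0,0],[0,0,0]],[1,[-0.05,0,0],[0,0,0]],[1,[-0.05,-0.01,0],[0,0,-0.03]],[1,[-0.05,-0.01,0],[0,0,-0.05]],[1,[-0.05,-0.01,0],[0,0,-0.05]],[1,[-0.05,-0.01,0],[0,0,-0.05]],[1,[0,0,0],[0,0,0]]]'
python3 shot.py 8
```

```text
time_s: 8.35
tcp_pos: [0.5408, -0.12, 0.035]
ee_rot: [[-0.979, 0.203, -0.008], [0.203, 0.979, -0.0], [0.007, -0.002, -1.0]]
wrist_force: [-4.1, -1.1, 1.0]
gripper_width: 0.004
```

View pics/c_8.png

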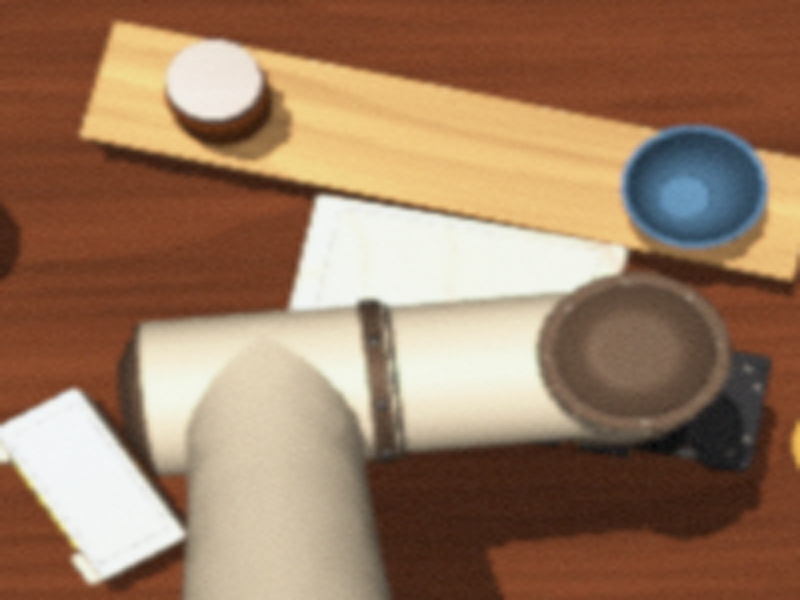

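```bash
python3 pose.py 316 197 630 248
```

```text
clock yaw -12.6 rel 2.7 deg, t [ 0.6132 -0.0585] in riser [-0.0601 -0.0256] res 0.0004
pl [0.5822 0.0232] riser [-0.1115  0.0451]
pr [ 0.5504 -0.1193] riser [-0.1047 -0.1007]
bl [0.6796 0.0189] riser [-0.0164  0.0666]
br [ 0.6404 -0.1568] riser [-0.008  -0.1132]
tcp in clock frame [-0.0572 -0.0755] tool yaw rel clock 0.8 t 8.5
```

Left post is now 7 mm farther out, so I go back to it.

```bash
python3 -m crank '[[1,[0.2,0,0],[0,0,0]],[1,[0.2,0,0],[0,0,0.02]],[1,[0,0.305,0],[0,0,0]],[1,[0,0.305,0],[0,0,0]],[1,[0,0.305,0],[0,0,0]],[1,[0,0.305,0],[0,0,0]],[1,[0,0.305,0],[0,0,0]],[1,[0,0,0],[0,0,0]]]'
python3 shot.py 9;python3 pose.py 316 197 630 248|tail -1
```

```text
time_s: 9.3
tcp_pos: [0.5406, 0.041, 0.0364]
ee_rot: [[-0.977, 0.213, 0.004], [0.213, 0.977, 0.001], [-0.003, 0.002, -1.0]]
wrist_force: [-0.5, -0.4, -0.3]
gripper_width: 0.001
tcp in clock frame [-0.094   0.0777] tool yaw rel clock -0.0 t 9.45
```

View pics/c_9.png

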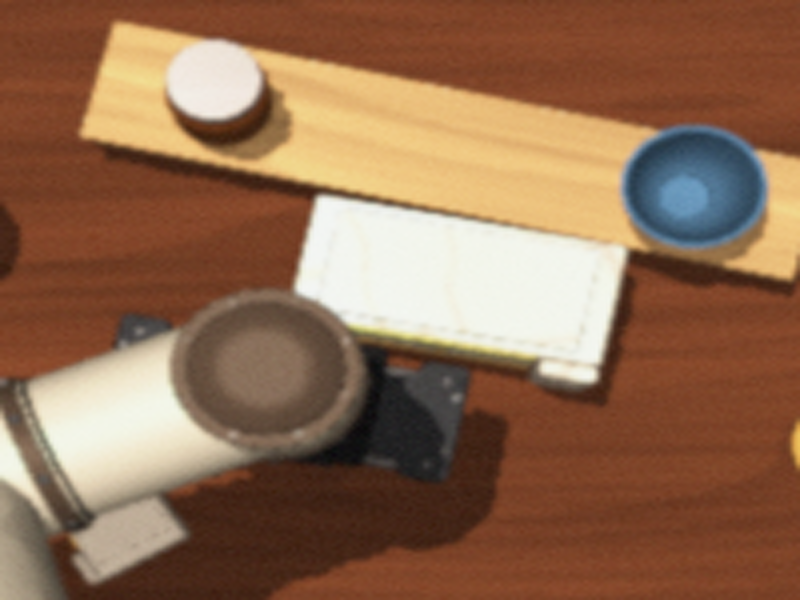

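```bash
python3 -m crank '[[1,[-0.14,0,0],[0,0,0]],[1,[-0.14,0,0],[0,0,0]],[1,[-0.06,0,0],[0,0,0]],[1,[-0.05,0.01,0],[0,0,0.03]],[1,[-0.05,0.01,0],[0,0,0.05]],[1,[-0.04,0.01,0],[0,0,0.05]],[1,[0,0,0],[0,0,0]]]'
python3 shot.py 10
```

```text
time_s: 10.15
tcp_pos: [0.5835, 0.0297, 0.0354]
ee_rot: [[-0.948, 0.319, -0.005], [0.319, 0.948, -0.0], [0.004, -0.001, -1.0]]
wrist_force: [-4.2, 3.1, 1.6]
gripper_width: 0.005
```

View pics/c_10.png

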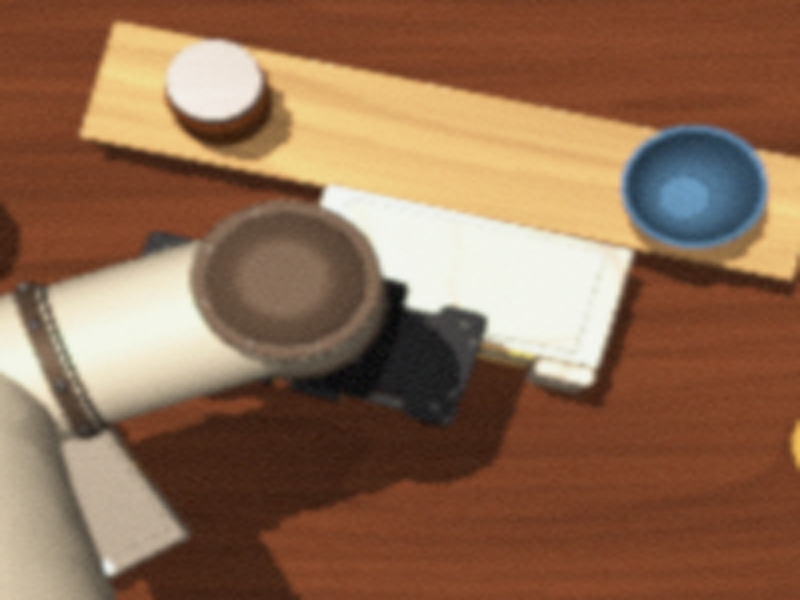

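```bash
python3 pose.py 324 186 633 249 594 387
```

```text
clock yaw -15.2 rel -0.0 deg, t [ 0.6169 -0.0597] in riser [-0.0562 -0.0257] res 0.0003
pl [0.5898 0.0233] riser [-0.1042  0.0473]
pr [ 0.5514 -0.1175] riser [-0.1042 -0.0987]
bl [0.6869 0.0145] riser [-0.0082  0.0643]
br [ 0.6396 -0.1592] riser [-0.0082 -0.1157]
tcp in clock frame [-0.0556  0.0775] tool yaw rel clock -3.3 t 10.3
```

Parallel with about 8 mm of gap left. A few mm more on the left post makes the right one stand out farther. Then the right post follows.

```bash
python3 -m crank '[[1,[-0.04,0,0],[0,0,0.02]],[1,[-0.03,0,0],[0,0,0.02]],[1,[0,0,0],[0,0,0]]]'
python3 shot.py 11
python3 -m crank '[[1,[0.2,0,0],[0,0,0]],[1,[0.2,0,0],[0,0,-0.1]],[1,[0,-0.305,0],[0,0,0]],[1,[0,-0.305,0],[0,0,0]],[1,[0,-0.305,0],[0,0,0]],[1,[0,-0.305,0],[0,0,0]],[1,[0,-0.305,0],[0,0,0]],[1,[0,0,0],[0,0,0]]]'
python3 shot.py 12
```

```text
time_s: 10.6
tcp_pos: [0.5882, 0.0287, 0.0353]
ee_rot: [[-0.938, 0.348, -0.008], [0.348, 0.938, 0.001], [0.008, -0.002, -1.0]]
wrist_force: [-9.9, 8.6, 5.4]
gripper_width: 0.007
time_s: 11.5
tcp_pos: [0.5122, -0.1081, 0.036]
ee_rot: [[-0.961, 0.276, -0.0], [0.276, 0.961, -0.0], [0.0, -0.0, -1.0]]
wrist_force: [0.1, 0.5, -0.3]
gripper_width: 0.004
```

View pics/c_12.png

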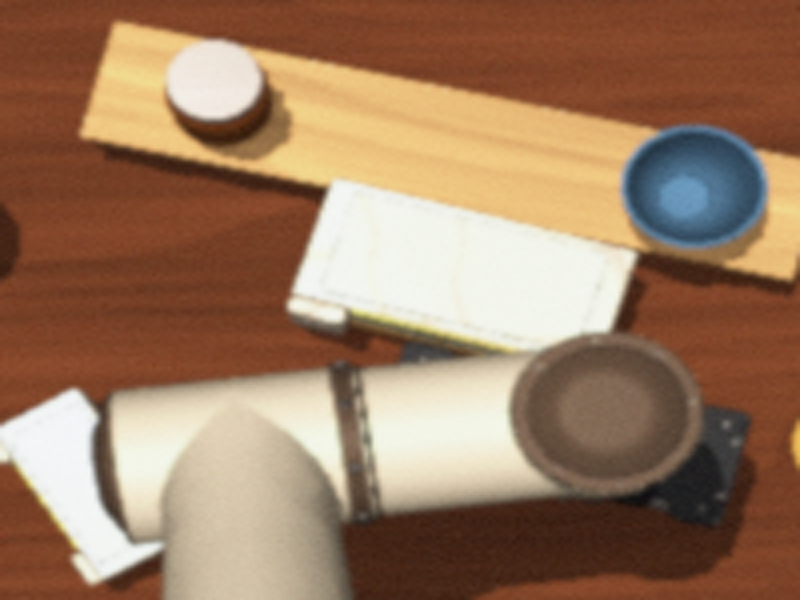

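```bash
python3 pose.py 334 178 637 251
python3 - <<'E'
from h import *
import cv2
i=cv2.imread("pics/top_12.png");cv2.imwrite("pics/z.png",cv2.resize(i[155:225,300:410],None,fx=7,fy=7,interpolation=cv2.INTER_CUBIC))
E
```

```text
clock yaw -17.7 rel -2.5 deg, t [ 0.6196 -0.0616] in riser [-0.0531 -0.0268] res 0.0008
pl [0.5961 0.0226] riser [-0.0979  0.0482]
pr [ 0.5516 -0.1165] riser [-0.1043 -0.0976]
bl [0.6927 0.0096] riser [-0.0013  0.061 ]
br [ 0.6379 -0.1619] riser [-0.0091 -0.1188]
tcp in clock frame [-0.0873 -0.0739] tool yaw rel clock 1.9 t 11.65
```

View pics/z.png

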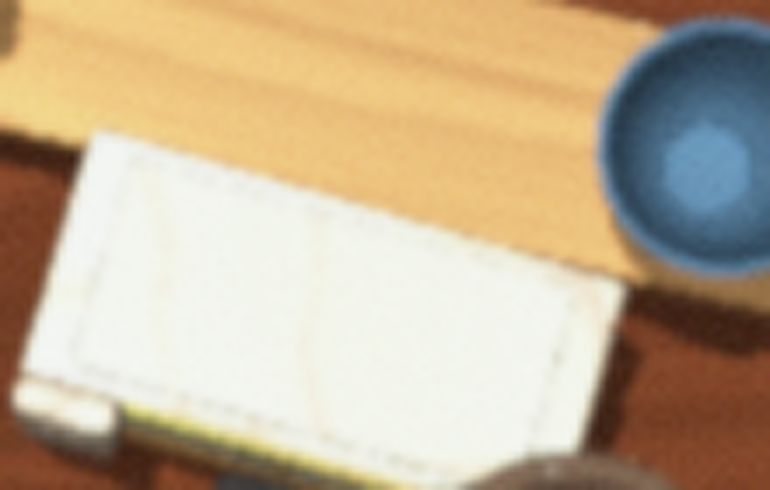

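```bash
python3 -m crank '[[1,[-0.12,-0.02,0],[0,0,0]],[1,[-0.12,0,0],[0,0,0]],[1,[-0.05,0,0],[0,0,0]],[1,[-0.03,0,0],[0,0,0]],[1,[-0.03,0,0],[0,0,-0.02]],[1,[0,0,0],[0,0,0]]]'
python3 -m crank '[[1,[-0.02,0,0],[0,0,-0.01]],[1,[0,0,0],[0,0,0]]]'
python3 shot.py 13
```

```text
time_s: 12.25
tcp_pos: [0.5435, -0.1168, 0.035]
ee_rot: [[-0.966, 0.257, -0.008], [0.257, 0.966, 0.0], [0.008, -0.002, -1.0]]
wrist_force: [-5.7, -0.0, 3.0]
gripper_width: 0.008
time_s: 12.45
tcp_pos: [0.5445, -0.1175, 0.035]
ee_rot: [[-0.968, 0.25, -0.009], [0.25, 0.968, -0.0], [0.009, -0.002, -1.0]]
wrist_force: [-7.5, -1.0, 5.1]
gripper_width: 0.009
```

View pics/c_13.png

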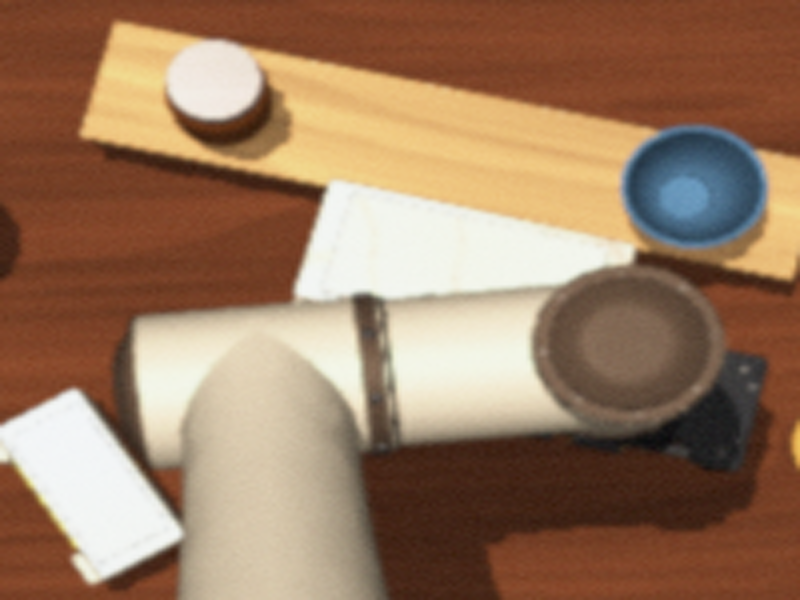

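```bash
python3 pose.py 333 182 635 247;python3 -m crank '[[1,[-0.02,0,0],[0,0,-0.01]],[1,[-0.02,0,0],[0,0,-0.01]],[1,[0,0,0],[0,0,0]]]'
python3 -m crank '[[1,[-0.02,0,0],[0,0,-0.01]],[1,[0,0,0],[0,0,0]]]'
python3 shot.py 14
```

```text
clock yaw -16.1 rel -0.8 deg, t [ 0.6192 -0.0621] in riser [-0.0534 -0.0274] res 0.0018
pl [0.5933 0.0214] riser [-0.1003  0.0463]
pr [ 0.5529 -0.1189] riser [-0.1024 -0.0997]
bl [0.6902 0.0111] riser [-0.0041  0.0619]
br [ 0.6404 -0.1618] riser [-0.0067 -0.1181]
tcp in clock frame [-0.0565 -0.074 ] tool yaw rel clock 1.6 t 12.6
time_s: 12.9
tcp_pos: [0.5481, -0.1188, 0.0347]
ee_rot: [[-0.972, 0.235, -0.01], [0.235, 0.972, -0.0], [0.01, -0.003, -1.0]]
wrist_force: [-6.5, -2.4, 2.5]
gripper_width: 0.007
time_s: 13.1
tcp_pos: [0.5481, -0.119, 0.0346]
ee_rot: [[-0.974, 0.228, -0.014], [0.228, 0.974, 0.0], [0.014, -0.003, -1.0]]
wrist_force: [-11.0, 0.9, 6.0]
gripper_width: 0.006
```

View pics/c_14.png

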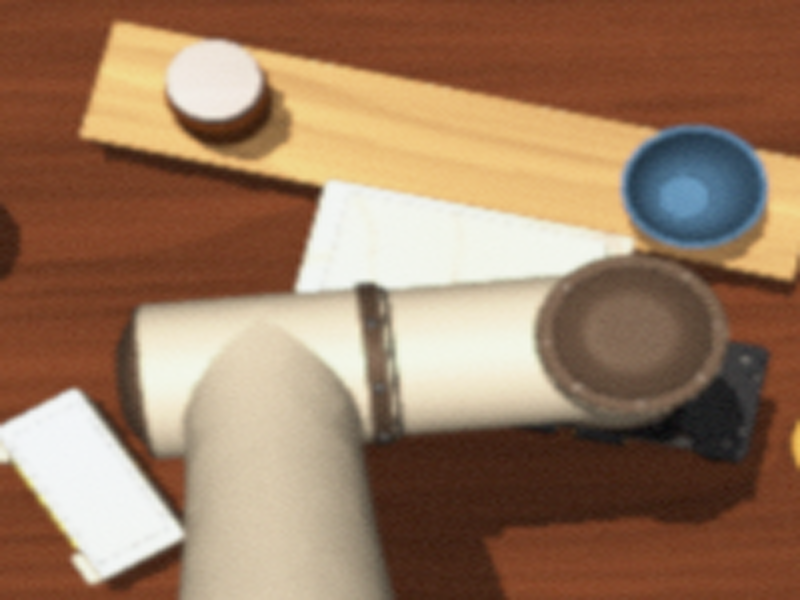

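```bash
python3 pose.py 327 182 635 238; python3 -c "
import numpy as np
a=np.radians(-15.2256);R=np.array([[np.cos(a),-np.sin(a)],[np.sin(a),np.cos(a)]])
print(R.T@(np.array([.5481,-.119])-[.67789,-.04967]))"
```

```text
clock yaw -13.9 rel 1.4 deg, t [ 0.6218 -0.0622] in riser [-0.0508 -0.0268] res 0.0009
pl [0.5927 0.0201] riser [-0.1005  0.045 ]
pr [ 0.5577 -0.1216] riser [-0.097 -0.101]
bl [0.69   0.0136] riser [-0.0049  0.0643]
br [ 0.6469 -0.1611] riser [-0.0007 -0.1157]
tcp in clock frame [-0.0579 -0.0728] tool yaw rel clock 0.7 t 13.25
[-0.10702681 -0.10098196]
```

Right end is nearly at the riser and the left post stands out about 4 mm. Back to the left post.

```bash
python3 -m crank '[[1,[0.18,0,0],[0,0,0]],[1,[0.17,0,0],[0,0,0.05]],[1,[0,0.3,0],[0,0,0]],[1,[0,0.3,0],[0,0,0]],[1,[0,0.3,0],[0,0,0]],[1,[0,0.3,0],[0,0,0]],[1,[0,0.3,0],[0,0,0]],[1,[0,0,0],[0,0,0]]]'
python3 shot.py 15
python3 - <<'E'
import cv2
i=cv2.imread("pics/top_15.png");cv2.imwrite("pics/z15.png",cv2.resize(i[155:245,290:410],None,fx=6.5,fy=6.5,interpolation=cv2.INTER_CUBIC))
E
```

```text
time_s: 14.05
tcp_pos: [0.562, 0.0372, 0.036]
ee_rot: [[-0.966, 0.26, 0.003], [0.26, 0.966, 0.001], [-0.002, 0.001, -1.0]]
wrist_force: [-0.1, -0.8, -0.1]
gripper_width: 0.002
```

View pics/z15.png

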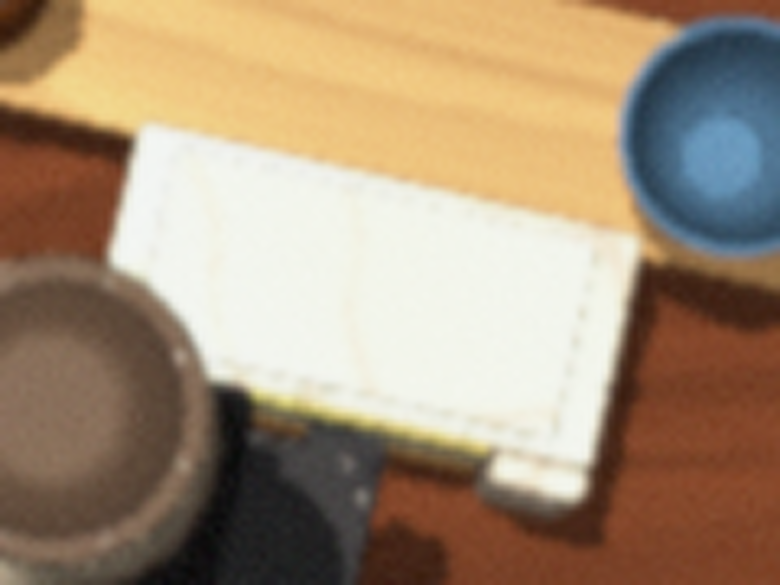

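View pics/c_15.png

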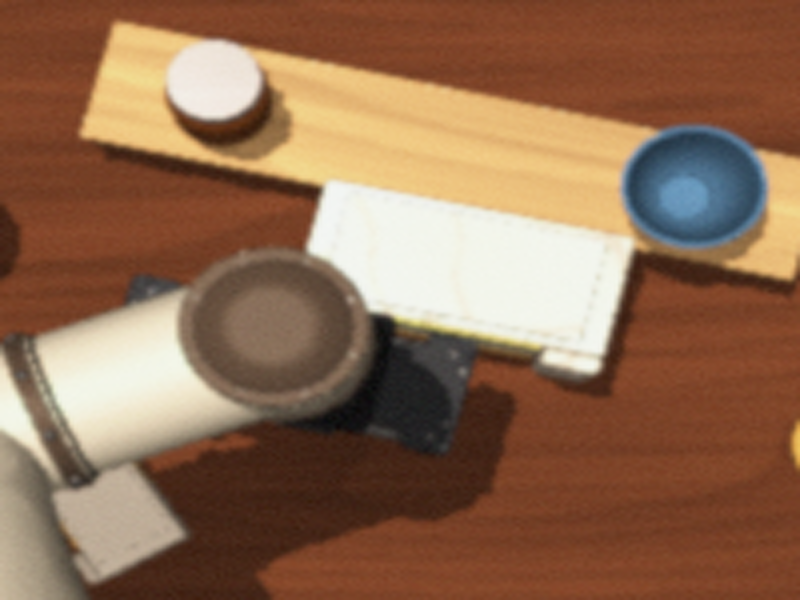

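```bash
python3 pose.py 329 179 634 238.7 603 372
```

```text
clock yaw -14.0 rel 1.2 deg, t [ 0.6235 -0.0629] in riser [-0.049  -0.0271] res 0.0022
pl [0.5945 0.0195] riser [-0.0986  0.0449]
pr [ 0.5592 -0.1222] riser [-0.0955 -0.1011]
bl [0.6918 0.0128] riser [-0.003   0.0639]
br [ 0.6483 -0.1619] riser [ 0.0009 -0.116 ]
tcp in clock frame [-0.0852  0.0785] tool yaw rel clock -1.3 t 14.2
```

```bash
python3 -m crank '[[1,[-0.12,-0.02,0],[0,0,0]],[1,[-0.1,0,0],[0,0,0]],[1,[-0.04,0,0],[0,0,0]],[1,[-0.03,0,0],[0,0,0]],[1,[-0.02,0,0],[0,0,0]],[1,[0,0,0],[0,0,0]]]'
python3 -m crank '[[1,[-0.02,0,0],[0,0,0]],[1,[0,0,0],[0,0,0]]]'
python3 -m crank '[[1,[-0.02,0,0],[0,0,0]],[1,[0,0,0],[0,0,0]]]'
```

```text
time_s: 14.8
tcp_pos: [0.5867, 0.0234, 0.0354]
ee_rot: [[-0.964, 0.265, -0.006], [0.265, 0.964, -0.0], [0.005, -0.002, -1.0]]
wrist_force: [-5.5, 2.7, 2.2]
gripper_width: 0.001
time_s: 15.0
tcp_pos: [0.5875, 0.0232, 0.0353]
ee_rot: [[-0.964, 0.266, -0.008], [0.266, 0.964, -0.0], [0.007, -0.002, -1.0]]
wrist_force: [-8.3, 5.5, 5.2]
gripper_width: 0.008
time_s: 15.2
tcp_pos: [0.5874, 0.0232, 0.0353]
ee_rot: [[-0.964, 0.266, -0.012], [0.266, 0.964, 0.0], [0.011, -0.003, -1.0]]
wrist_force: [-13.8, 8.4, 7.8]
gripper_width: 0.002
```

```bash
python3 -m crank '[[1,[-0.02,0,0],[0,0,0]],[1,[0,0,0],[0,0,0]]]';python3 -m crank '[[1,[-0.02,0,0],[0,0,0]],[1,[0,0,0],[0,0,0]]]'; python3 shot.py 16;  python3 - <<'E'
import cv2
i=cv2.imread("pics/top_16.png");cv2.imwrite("pics/z16.png",cv2.resize(i[155:245,290:410],None,fx=6.5,fy=6.5,interpolation=cv2.INTER_CUBIC))
E
```

```text
time_s: 15.4
tcp_pos: [0.5872, 0.023, 0.0352]
ee_rot: [[-0.964, 0.266, -0.016], [0.266, 0.964, 0.0], [0.015, -0.004, -1.0]]
wrist_force: [-17.6, 10.4, 12.9]
gripper_width: 0.006
time_s: 15.6
tcp_pos: [0.5871, 0.0229, 0.0351]
ee_rot: [[-0.964, 0.266, -0.02], [0.266, 0.964, 0.0], [0.019, -0.005, -1.0]]
wrist_force: [-22.2, 13.8, 15.0]
gripper_width: 0.005
```

View pics/z16.png

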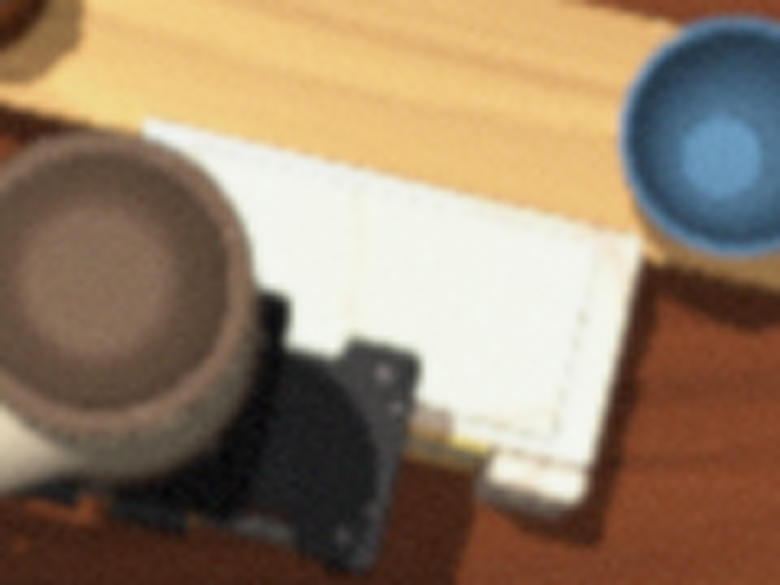

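View pics/side_16.png

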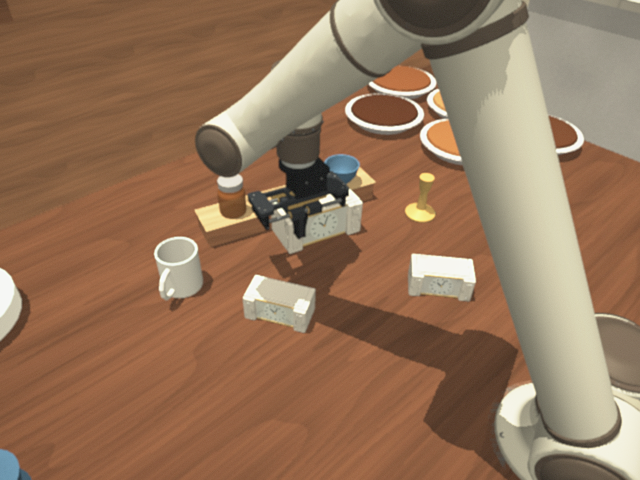

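Left post has stalled against the riser: the TCP stands still while the force rises to about 26 N. I'll back off and look unobstructed.

```bash
python3 -m crank '[[1,[0.15,0,0],[0,0,0]],[1,[0.3,0,0],[0,0,0]],[1,[0.3,0,0],[0,0,0]],[1,[0.3,0,0],[0,0,0]],[1,[0.3,0,0],[0,0,0]],[1,[0,0,0],[0,0,0]]]';python3 shot.py 17;  python3 - <<'E'
import cv2
i=cv2.imread("pics/top_17.png");cv2.imwrite("pics/z17.png",cv2.resize(i[155:245,290:410],None,fx=6.5,fy=6.5,interpolation=cv2.INTER_CUBIC))
i=cv2.imread("pics/side_17.png");cv2.imwrite("pics/s17.png",cv2.resize(i[140:260,190:390],None,fx=4,fy=4,interpolation=cv2.INTER_CUBIC))
E
```

```text
time_s: 16.3
tcp_pos: [0.4631, 0.0568, 0.0359]
ee_rot: [[-0.965, 0.264, -0.003], [0.264, 0.965, -0.001], [0.003, -0.001, -1.0]]
wrist_force: [0.3, 0.3, 0.3]
gripper_width: 0.008
```

View pics/z17.png

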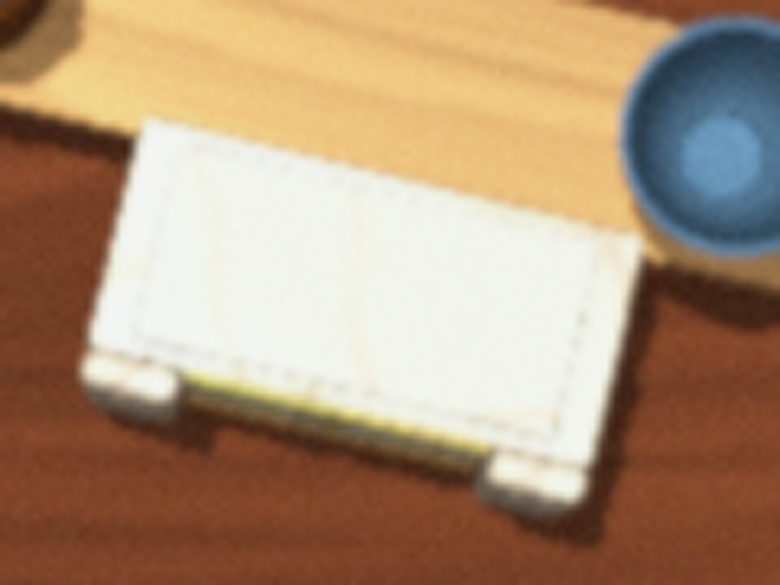

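View pics/s17.png

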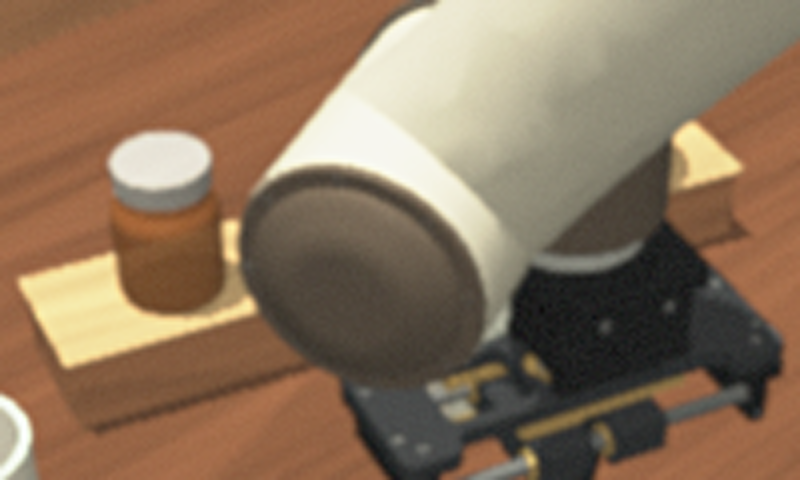

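```bash
python3 pose.py 330 178.5 634 238.2 601 372 280 308
cat > edge.py <<'E'
import sys;from h import *
c=r.capture("top");img=cv2.GaussianBlur(c["img"].astype(np.float32),(3,3),0)
S=img[:,:,0] # blue: white high, wood mid, table low
def edge(cols,lo,hi):
    out=[]
    for u in cols:
        v0=int(np.interp(u,[250,428],[161,204]))
        rows=np.arange(v0-12,v0+10); g=np.diff(S[rows,u]); 
        k=np.argmax(np.abs(g)*((g>0) if lo else (g<0)))
        den=g[k-1]+g[k+1]-2*g[k] if 0<k<len(g)-1 else 0
        off=0.5*(g[k-1]-g[k+1])/den if den else 0
        out.append((u,rows[0]+k+.5+off))
    return np.array(out)
def line(pts,z):
    W=np.array([px2w(c,u,v,z)[:2] for u,v in pts])
    for _ in range(3):
        vx,vy,x0,y0=cv2.fitLine(W.astype(np.float32),cv2.DIST_HUBER,0,1e-4,1e-4).ravel()
        d=(W-[x0,y0])@np.array([-vy,vx]);W=W[np.abs(d)<max(.0012,2*d.std())]
    if vy>0: vx,vy=-vx,-vy
    return np.degrees(np.arctan2(vx,-vy)),np.array([x0,y0]),np.array([vx,vy]),d.std(),len(W)
ck=line(edge(range(318,384),True,0),.087)
rl=edge(list(range(256,306))+list(range(412,426)),False,0); rs=line(rl,.05)
n=np.array([-rs[2][1],rs[2][0]]); n=n if n[0]>0 else -n
print("clock back ang",ck[0],ck[3:],"riser front ang",rs[0],rs[3:])
for s in(-.09,.09):
    p=ck[1]+ck[2]*s; print("dist of clock back beyond riser front (mm)",1000*(p-rs[1])@n)
E
python3 edge.py
```

```text
clock yaw -15.2 rel 0.1 deg, t [ 0.6251 -0.0615] in riser [-0.0478 -0.0252] res 0.0034
pl [0.5979 0.0216] riser [-0.0959  0.0477]
pr [ 0.5597 -0.1194] riser [-0.0957 -0.0983]
bl [0.695  0.0129] riser [0.0001 0.0648]
br [ 0.6479 -0.1609] riser [ 0.0003 -0.1152]
tcp in clock frame [-0.1829  0.0737] tool yaw rel clock -0.2 t 16.45
clock back ang -15.369316 (np.float64(0.0001846623923236419), 66) riser front ang -15.1802435 (np.float64(0.0002040071895300777), 58)
dist of clock back beyond riser front (mm) 1.5280278
dist of clock back beyond riser front (mm) 0.9339981
```

Flush to within about 1 mm, with the right end perhaps 0.6 mm behind (−0.19°). One more push on the right post, as the turn requires, until it stalls too.

```bash
python3 -m crank '[[1,[-0.3,0,0],[0,0,0]],[1,[-0.5,-0.3,0],[0,0,0]],[1,[0,-0.3,0],[0,0,0]],[1,[0,-0.3,0],[0,0,0]],[1,[0,-0.3,0],[0,0,0]],[1,[0,-0.3,0],[0,0,0]],[1,[0,0,0],[0,0,0]]]'; python3 pose.py 330 178.5 634 238.2 601 372 280 308|tail -1
```

```text
time_s: 17.2
tcp_pos: [0.4979, -0.1055, 0.0355]
ee_rot: [[-0.963, 0.269, -0.001], [0.269, 0.963, -0.0], [0.001, -0.0, -1.0]]
wrist_force: [-0.1, 0.4, -0.4]
gripper_width: 0.002
tcp in clock frame [-0.1107 -0.0744] tool yaw rel clock -0.4 t 17.25
```

```bash
python3 -m crank '[[1,[-0.2,-0.01,0],[0,0,0]],[1,[-0.15,0,0],[0,0,0]],[1,[-0.1,0,0],[0,0,0]],[1,[-0.05,0,0],[0,0,0]],[1,[0,0,0],[0,0,0]]]'
python3 -m crank '[[1,[-0.03,0,0],[0,0,0]],[1,[-0.02,0,0],[0,0,0]],[1,[0,0,0],[0,0,0]]]'
python3 -m crank '[[1,[-0.02,0,0],[0,0,0]],[1,[0,0,0],[0,0,0]]]'
python3 -m crank '[[1,[-0.02,0,0],[0,0,0]],[1,[0,0,0],[0,0,0]]]'
python3 edge.py
```

```text
time_s: 17.75
tcp_pos: [0.547, -0.1165, 0.0356]
ee_rot: [[-0.964, 0.264, -0.0], [0.264, 0.964, 0.0], [0.0, -0.0, -1.0]]
wrist_force: [-0.3, -0.2, -0.2]
gripper_width: 0.007
time_s: 18.05
tcp_pos: [0.5491, -0.1176, 0.0355]
ee_rot: [[-0.964, 0.265, -0.004], [0.265, 0.964, 0.001], [0.004, -0.001, -1.0]]
wrist_force: [-5.6, 2.6, 2.3]
gripper_width: 0.002
time_s: 18.25
tcp_pos: [0.5489, -0.1179, 0.0353]
ee_rot: [[-0.964, 0.265, -0.009], [0.265, 0.964, 0.001], [0.009, -0.001, -1.0]]
wrist_force: [-8.0, 5.0, 4.8]
gripper_width: 0.002
time_s: 18.45
tcp_pos: [0.5487, -0.118, 0.0351]
ee_rot: [[-0.964, 0.266, -0.013], [0.266, 0.964, 0.002], [0.013, -0.002, -1.0]]
wrist_force: [-11.6, 7.4, 8.6]
gripper_width: 0.004
clock back ang -15.270268 (np.float64(0.00016766997788178028), 66) riser front ang -15.20955 (np.float64(0.0002101158244680589), 58)
dist of clock back beyond riser front (mm) 1.4842794
dist of clock back beyond riser front (mm) 1.2935448
```

```bash
python3 -m crank '[[1,[-0.02,0,0],[0,0,0]],[1,[-0.02,0,0],[0,0,0]],[1,[0,0,0],[0,0,0]]]'
python3 -m crank '[[1,[0.2,0,0],[0,0,0]],[1,[0.3,0,0],[0,0,0]],[1,[0.2,0,-0.2],[0,0,0]],[1,[0,0,-0.4],[0,0,0]],[1,[0,0,-0.4],[0,0,0]],[1,[0.3,0,-0.4],[0,0,0]],[1,[0.3,0,-0.2],[0,0,0]],[1,[0,0,0],[0,0,0]]]'
python3 edge.py; python3 shot.py 18
```

```text
time_s: 18.8
tcp_pos: [0.5483, -0.1184, 0.0346]
ee_rot: [[-0.964, 0.266, -0.022], [0.266, 0.964, 0.003], [0.021, -0.003, -1.0]]
wrist_force: [-19.1, 11.2, 13.6]
gripper_width: 0.004
time_s: 19.6
tcp_pos: [0.4334, -0.0854, 0.1998]
ee_rot: [[-0.965, 0.263, 0.009], [0.263, 0.965, 0.001], [-0.008, 0.004, -1.0]]
wrist_force: [0.2, -0.5, 0.5]
gripper_width: 0.006
clock back ang -15.295414 (np.float64(0.00017842925610171248), 66) riser front ang -15.197597 (np.float64(0.00019935370260201722), 57)
dist of clock back beyond riser front (mm) 1.5505515
dist of clock back beyond riser front (mm) 1.2433014
```

View pics/top_18.png

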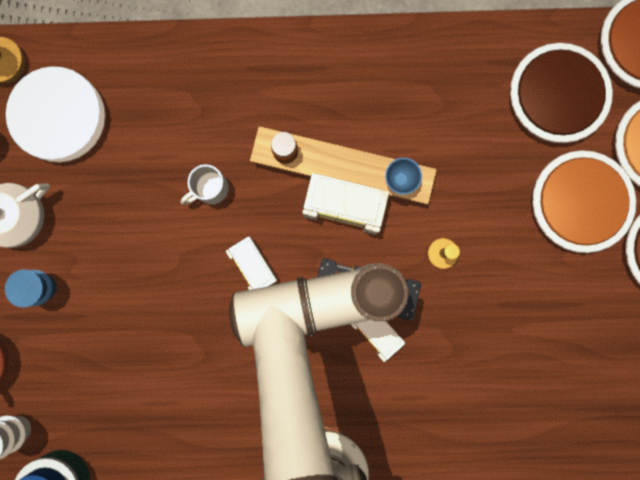

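View pics/side_18.png

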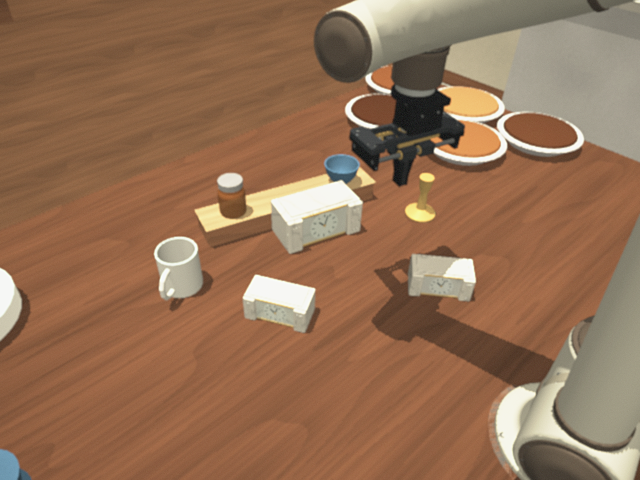

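The top view shows the clock at (345,203) flush against the riser. The jar, bowl, mug, candlestick and both small clocks are at their original pixels, and the arm is clear of everything. I'm handing in.

```bash
python3 -c "
from station import r
print(r.finish_job())"
```

```text
the job is handed in; nothing more can be done
None
```

The large clock now stands with its back flat against the riser. I handed the job in at about 20 s, well inside the 67 s limit.

- **How it was pushed:** I used shut, pointing-down fingers on the front posts, in the order left, right, left, right, left, right. Each push went to whichever post stood out farther at that moment. I did not grip or lift the clock. From the measured positions the fingers stayed on the posts and clear of the glass, though I had no direct check for touching it.
- **Last checks:** The clock's back and the riser's front differ by about 0.1°. Both posts stopped moving while the pushing force rose to about 25–30 N. The pictures show the jar, bowl, mug, candlestick and both small clocks where they were, and the arm raised clear.
- **One disagreement:** The edge measurement put the clock's back 1.2–1.6 mm inside the riser, which is impossible. That is within the camera's 2 mm calibration error. The corner fit put it within 0.3 mm of the riser's front, though individual corners were up to 3.4 mm off in that fit.

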